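# Check the cart's brake lever stops short of the bar

### The job

The push handle of the painter's cart has been repainted and its red brake lever needs checking: with the outside of the fingers, press the red lever in towards the bar as far as it goes, keep it in for two seconds to see that it stops short of the bar, then ease it back out under control, not letting it snap, and move clear. Touch only the outer face of the red lever, do not pinch it, and do not force it once it has stopped. Leave the bar, the grey lever, the tin, the brush and the screwdriver alone.

Things in the scene. Friction and masses are not known exactly. Their poses are not given: they have to be found in the camera images.
- stand: Low stand fixed to the bench: steel foot 120 x 200 mm, 12 mm thick, two 22 mm posts 55 mm either side of the middle, carrying the bar. Origin on the bench, below the middle of the bar; y runs along the bar, x points from the lever side to the plain side (away from the robot, turned up to 0.45 rad either way). The levers are on the -x side, red at +y, grey at -y.
- bar: White handle tube, 25 mm thick, 500 mm long, axis level 150 mm above the bench; 130 mm rubber grips, 32 mm thick, at the ends; two black lever brackets 85 mm either side of the middle (ears reach 44 mm to the lever side and 20 mm above and below the axis). Origin at the middle of its axis, y along it. Does not move.
- red_lever (a joint): Red brake lever, rad: 0 = let out (at rest, as it starts), grows as it is pressed towards the bar, 0.36 = at its stop, about 23 mm clear of the grip. It turns level about red_pivot, clockwise from above when pressed. A spring pushes it out: at the press point about 3 N at rest, 6 N just before the stop; past that it is rigid.
- red_pivot (a point): Upright pin of the red lever, level with the bar's axis, 36 mm to the lever side of it and 85 mm from the middle of the bar. Does not move.
- red_press (a point): The place to press: on the red lever's outer face (away from the bar), half-way up, 100 mm along the lever from the pin and 6 mm out from the line through the pin. Moves with the lever. Axes: y along the lever to the tip, -x out of the outer face, z up. At rest the lever stands 0.43 rad out from the bar's direction.
- grey_lever (a joint): Angle of the grey lever, the mirror image of the red one on the other (-y) side of the stand; 0 = at rest, growing as it is pressed. To be left alone.
- tin_mark (a point): Paint tin with a green label, 72 mm across and 95 mm high, loose, standing on the bench on the lever side, in front of the stand's middle; the point is at its centre. Leave alone.
- brush_mark (a point): Paint brush, 200 mm long, 20 mm thick, loose, lying on the bench roughly below the red lever; the point is near its middle. Leave alone.
- screwdriver_mark (a point): Screwdriver with a yellow handle, about 200 mm long and 26 mm thick, loose, lying on the bench roughly below the grey lever; the point is near its middle. Leave alone.
- red_tip (a point): Centre of the 20 mm ball at the red lever's tip, 147 mm from the pin. The lever is a straight upright strip 18 mm high and 12 mm thick, outer face flat from 5 to 142 mm from the pin, underside 141 mm above the bench; free air outside, above and below it. Its inner face, towards the bar, is not to be touched.

How it is judged:
On the way, in this order (a step that is already met when the one before it is completed fails the run):
1. the fingers have pressed the red lever in to its stop and kept it there for at least 1.5 s (value of joint red_lever above 0.338 rad and (contact force between the fingers and red_lever_c2 above 2 N or contact force between the fingers and red_lever_c3 above 2 N)), for 1.5 s.
2. the red lever is let right out again (value of joint red_lever below 0.04 rad), for 0.2 s.
At the end, for the whole second after the job is handed in: The red lever is back at rest (within 0.04 rad), the grey lever is at rest (within 0.04 rad), and the tin, brush and screwdriver are within 15 mm of where they were (value of joint each of red_lever, grey_lever below 0.04 rad and distance of each of tin_mark, brush_mark, screwdriver_mark from where it was at the start of the episode below 0.015 m); the robot touches nothing.
It fails at once if the red lever is forced: pressed with more than 50 N (contact force between the fingers and red_lever_c2 above 50 N or contact force between the fingers and red_lever_c3 above 50 N).
It fails at once if the red lever snaps back (faster than 4.5 rad/s outwards) (velocity of joint red_lever below -4.5 rad/s).
It fails at once if the red lever is gripped or touched on its bar side (more than 1.5 N) (contact force between the fingers and red_lever_c4 above 1.5 N).
It fails at once if the robot pushes on the bar, its grips or brackets (more than 3 N) (contact force between any of the fingers, the arm and bar above 3 N).
It fails at once if the grey lever is pressed (more than 0.06 rad), or the tin, brush or screwdriver is moved or lifted more than 15 mm (distance of any of tin_mark, brush_mark, screwdriver_mark from where it was at the start of the episode above 0.015 m or value of joint grey_lever above 0.06 rad).
It also fails if it takes over 45 s, if anything falls off the work surface, if the arm or the gripper's body presses on something with over 40 N, if the wrist force passes 120 N, or if a joint passes its speed limit or range.

### The arm

A 7-joint arm with a two-finger parallel gripper is mounted at the origin on the work surface. World frame = base frame: x ahead of the robot, y to its left, z up, the work surface at z = 0. Lengths are in m, angles in rad, forces in N, time in s.
With the tool pointing down it reaches from about 0.4 to 0.875 m from the base axis. Payload 19.3 kg.
Tool frame: the origin (TCP) lies at the centre of the arm's flange, where the gripper is bolted on; the fingertips stand 173 mm ahead of it and the grasp point (between the pads) lies 155 mm ahead of it; z points along the fingers, y is the line along which they close (so a half turn about z gives the same grasp; the last joint's range is limited). The gripper opens to 85 mm and grips with 20 to 120 N. Pads are 22 mm wide; open, the fingers measure 114 mm over their backs; the gripper's body (76 mm by 85 mm) begins 54 mm behind the grasp point. The pads swing forward as they close: fully open they stand 13 mm farther back than shut.
Start: joints at [-1.205, 0.521, -0.036, 1.599, 0.021, 1.021, -0.113], TCP at [0.264, 0.567, 0.405] pointing down, gripper open.
Joint ranges: [-2.91, 2.91], [-0.3, 2.13], [-1.5, 1.42], [0.17, 2.43], [-1.26, 4.41], [0.16, 1.93], [-2.52, 2.52]. Speed limits (rad/s): [1.89, 1.89, 2.39, 2.39, 3.01, 3.01, 3.01].

### API

Orientations are given as [roll, pitch, yaw] about the fixed x, y, z axes, in that order (R = Rz(yaw) Ry(pitch) Rx(roll)).
In Python, from workcell import bot, imaging, job gives the robot as it stands.
- The arm moves only by the tool carry_out, never from a script. Its argument "targets" is a list of rows, each a list of 3 entries, a list of its own where there are three numbers: the shift along the tool's x, y, z in units of 0.25 m (1.0 is 0.25 m), then the turn, a rotation vector about the tool's x, y, z in units of 180 degrees (1.0 is 180 degrees), then the opening, from 0 (shut) to 1 (fully open). In form: [[[tx, ty, tz], [wx, wy, wz], jaw], ...]. A call has 1 to 8 rows; each row shifts and turns the commanded pose from where the row before left it, along the tool's axes as they then stand; what a row does not reach is not made up. A row lasts 1/8 s, in which the tool goes at most 62.5 mm and 10.7 degrees, less where a joint would pass 70% of its speed; a pose out of reach is approached as far as the arm can. A call with a number of a shift or a turn outside -1 to 1 is refused whole. A call with a gripper value outside its range is refused whole. The fingers move at their own pace and stop on an object; "force" is the grip in N (left out, the last holds). Time passes only in rows, so rows that do not move let the fingers close. It gives the time, the measured TCP pose, the force and the opening at its end, in the units of the state.
- bot.observe(): the state, without advancing time (a new reading comes with each control period).
- imaging.grab_frame(name): name is "scene" or "top" or "wrist"; returns a dict with "pixels" (384x512x3 uint8, red, green, blue), "mtx" (3x3 intrinsics, pixels), "cam_to_world" (4x4, takes a point from camera to world coordinates); the wrist camera has in their place "mount" (4x4, takes a point from camera to tool coordinates, whose origin is the TCP and whose axes are the flange's). Camera axes: x right, y down, z forward; pixel columns grow to the right and rows downward; lengths in m; the calibration is good to about 2 mm. A picture is of the moment at which its call begins: read the wrist's pose just before it. There is no depth.
- job.job_done(): hands the job in, once; it reports no verdict.
The state is a dict: "clock": time; "qpos": joint angles; "qd": joint speeds; "joint_efforts": joint torques, N m; "position": TCP position; "tool_rot": TCP orientation; "force": force on the tool from outside, world axes, zero at the start; "moment": the same for the moment, N m; "grip_width": finger opening in m.
Only numpy, scipy, OpenCV 4.12 (cv2) and the standard library are available. Lean on these libraries where they do the work, as an engineer would, in place of code of your own. Each camera call takes 0.05 s, during which the arm holds its last target. There are 200 camera calls.

## Working session

There is one attempt and no reset: what is moved stays moved. The work goes in short steps, Python scripts to look and compute and a tool call to move; the robot and the scene stay as the last step left them, time stands still between calls to the robot, and variables do not carry over. Pictures are saved under pics/ and viewed, on a budget of 10 in all, crops included, one or two more only if the job needs it, and the job is handed in when it is done.

Besides the shell and the picture viewer there is one more tool, called after "Emit:" by a JSON object that holds its "name" and its "arguments", one argument or row to a line. carry_out: Moves the arm, as the interface text tells. Its arguments: {"type":"object","properties":{"targets":{"type":"array"},"force":{"type":"number"}},"required":["targets"]}

```bash
ls; mkdir -p pics
python3 - <<'E'
from workcell import bot, imaging
import cv2,numpy as np,pickle
s=bot.observe(); print(s)
d={}
for n in("scene","top"):
    f=imaging.grab_frame(n); d[n]=f
    cv2.imwrite(f"pics/{n}0.png",f["pixels"][...,::-1]); print(n,f["mtx"],f["cam_to_world"])
pickle.dump(d,open("d.pkl","wb"))
a=np.hstack([d[n]["pixels"][...,::-1] for n in d]); cv2.imwrite("pics/both.png",cv2.resize(a,(800,300)))
E
```

```text
pics
{'clock': 0.0, 'qpos': array([-1.20519439,  0.52204373, -0.03636704,  1.60001979,  0.02117195,
        1.02109659, -0.11277816]), 'qd': array([-5.93797249e-04, -1.29631993e-04,  7.46229148e-04,  9.82272893e-05,
       -1.65200744e-03, -7.00871069e-04,  1.67076837e-03]), 'joint_efforts': array([ 4.05835572e-04, -9.27088380e+01,  1.98021568e+00, -3.69949043e+01,
        1.78963935e-02,  8.06024327e-03,  1.98397612e-05]), 'position': array([0.26377449, 0.56645073, 0.40410242]), 'tool_rot': array([-3.14040917e+00,  4.14178474e-05,  2.70582253e+00]), 'force': array([0.00576156, 0.04015766, 0.17830677]), 'moment': array([ 0.04779038, -0.0051182 , -0.00994488]), 'grip_width': 0.08539554135577722}
scene [[455.5538609    0.         260.93897408]
 [  0.         455.5538609  194.80110253]
 [  0.           0.           1.        ]] [[ 0.75245905  0.4790837  -0.45197808  0.96650676]
 [ 0.65859704 -0.5550409   0.5081137  -0.43276149]
 [-0.00743733 -0.68000618 -0.73316866  0.73989644]
 [ 0.          0.          0.          1.        ]]
top [[426.44745912   0.         253.43681203]
 [  0.         426.44745912 201.55520125]
 [  0.           0.           1.        ]] [[ 0.01049486 -0.99864922  0.05088813  0.49196161]
 [-0.99994085 -0.01033589  0.00338615  0.02770611]
 [-0.0028556  -0.05092066 -0.99869862  1.11089158]
 [ 0.          0.          0.          1.        ]]
```

View pics/top0.png

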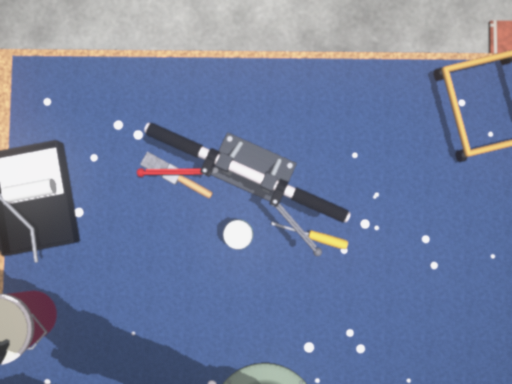

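View pics/scene0.png

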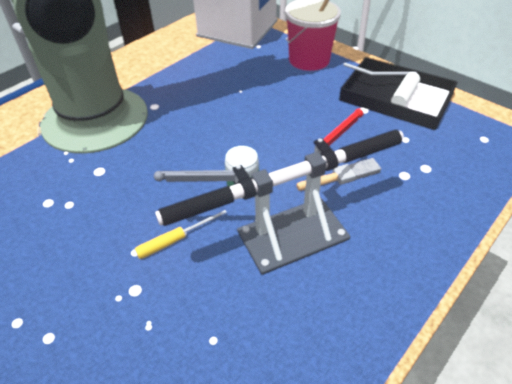

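The top view shows the bar from (148,127) to (347,217), the red lever from its tip at (140,172) to about (203,171), the tin at (237,235), the brush under the red lever and the screwdriver under the grey lever. The scene view agrees, and nothing stands outside the red lever.

```bash
cat > h.py <<'E'
import numpy as np,cv2
def ray(f,uv):
    T=f["cam_to_world"]; d=T[:3,:3]@np.linalg.solve(f["mtx"],[uv[0],uv[1],1.]); return T[:3,3],d
def onz(f,uv,z):
    o,d=ray(f,uv); return o+d*(z-o[2])/d[2]
def red(f):
    h=cv2.cvtColor(f["pixels"],cv2.COLOR_RGB2HSV)
    m=(((h[...,0]<8)|(h[...,0]>174))&(h[...,1]>170)&(h[...,2]>90)).astype(np.uint8)
    n,l,s,c=cv2.connectedComponentsWithStats(m)
    return l,s,c
E
python3 - <<'E'
import pickle,numpy as np,cv2
from h import *
d=pickle.load(open("d.pkl","rb"))
for n in d:
    f=d[n]; l,s,c=red(f)
    for i in range(1,len(s)):
        if s[i,4]>60:
            ys,xs=np.where(l==i); p=np.c_[xs,ys].astype(float); 
            W=np.array([onz(f,q,.155 if n=="top" else .153) for q in p])[:,:2]
            m=W.mean(0); v=np.linalg.svd(W-m,full_matrices=False)[2][0]; t=(W-m)@v
            print(n,s[i],c[i],"centre",m,"dir",v,"ends",m+v*t.min(),m+v*t.max())
f=d["top"]
# black grip ends in top: bright end caps & bar
a,b=onz(f,(148.5,127.5),.15),onz(f,(347.5,216.5),.15); print(a,b,(a+b)/2,np.linalg.norm(a-b)); u=(a-b)[:2]/np.linalg.norm((a-b)[:2]);mid=((a+b)/2)[:2]
x=np.array([u[1],-u[0]]); print("u",u,"x",x,"yaw",np.arctan2(u[1],u[0])-np.pi/2)
pin=mid+85*1e-3*u-.036*x
for q in(0,.36):
    th=.43-q; L=np.cos(th)*u-np.sin(th)*x; o=-(np.cos(th)*x+np.sin(th)*u)
    print(q,"pin",pin,"press",pin+.1*L+.006*o,"tip",pin+.147*L,"L",L,"out",o)
E
```

```text
scene [325 110  37  33 237] [343.43037975 125.60337553] centre [0.60527264 0.22970704] dir [ 0.01943433 -0.99981114] ends [0.60402019 0.29414001] [0.60652493 0.16528254]
[0.70735368 0.27176639 0.15      ] [ 0.50943566 -0.18109091  0.15      ] [0.60839467 0.04533774 0.15      ] 0.49421784743366104
u [0.40046716 0.91631111] x [ 0.91631111 -0.40046716] yaw -0.41202661783076366
0 pin [0.60944718 0.137641  ] press [0.6016509  0.23751701] tip [0.60680523 0.28461726] L [-0.01797241  0.99983848] out [-0.99983848 -0.01797241]
0.36 pin [0.60944718 0.137641  ] press [0.63733441 0.23386107] tip [0.65875054 0.2761263 ] L [0.33539701 0.94207688] out [-0.94207688  0.33539701]
```

Run:
```python
import pickle
from h import *
d=pickle.load(open("d.pkl","rb")); f=d["scene"]
b=onz(f,(310,66),0); print("cup base front",b)
for z in(.1,.13,.16): print(z,"rim front",onz(f,(313,26),z),onz(f,(313,10),z), "top view",onz(d["top"],(8,328),z))
print("stick end",onz(f,(325,0),.25), "tin",onz(d["top"],(238,235),.095))
```

```text
cup base front [0.27484205 0.57247096 0.        ]
0.1 rim front [0.24502844 0.61465573 0.1       ] [0.18391867 0.69648198 0.1       ] top view [0.24101598 0.60281388 0.1       ]
0.13 rim front [0.27885321 0.56555011 0.13      ] [0.22060842 0.64354013 0.13      ] top view [0.24846324 0.58574653 0.13      ]
0.16 rim front [0.31267798 0.51644448 0.16      ] [0.25729817 0.59059827 0.16      ] top view [0.25591049 0.56867919 0.16      ]
stick end [0.35774307 0.49311963 0.25      ] tin [0.46378021 0.06699258 0.095     ]
```

Emit:
{"name": "carry_out", "arguments": {
  "targets": [
    [[0, 0, -0.16], [0, 0, 0], 0],
    [[0, 0, -0.08], [0, 0, -0.0438], 0],
    [[0, 0, 0], [0, 0, -0.0438], 0]
  ],
  "force": 20
}}

```text
clock: 0.48
position: [0.2638, 0.5667, 0.4662]
tool_rot: [3.14, 0.001, 2.985]
force: [0.2, 0.3, -1.1]
grip_width: 0.0323
```

Emit:
{"name": "carry_out", "arguments": {
  "targets": [
    [[-0.134, -0.112, 0], [0, 0, 0], 0],
    [[-0.134, -0.112, 0], [0, 0, 0], 0],
    [[-0.134, -0.112, 0], [0, 0, 0], 0],
    [[-0.134, -0.112, 0], [0, 0, 0], 0],
    [[-0.134, -0.112, 0], [0, 0, 0], 0],
    [[-0.134, -0.112, 0], [0, 0, 0], 0],
    [[-0.134, -0.112, 0], [0, 0, 0], 0],
    [[0, 0, 0], [0, 0, 0], 0]
  ]
}}

```text
clock: 1.48
position: [0.466, 0.3327, 0.4645]
tool_rot: [-3.14, 0.001, 2.976]
force: [-0.5, -0.1, -0.1]
grip_width: 0.0003
```

Emit:
{"name": "carry_out", "arguments": {
  "targets": [
    [[-0.131, -0.108, 0], [0, 0, 0], 0],
    [[-0.131, -0.108, 0], [0, 0, 0], 0],
    [[-0.131, -0.108, 0], [0, 0, 0], 0],
    [[0, 0, 0.15], [0, 0, 0], 0],
    [[0, 0, 0.16], [0, 0, 0], 0],
    [[0, 0, 0.16], [0, 0, 0], 0],
    [[0, 0, 0.16], [0, 0, 0], 0],
    [[0, 0, 0], [0, 0, 0], 0]
  ]
}}

```text
clock: 2.48
position: [0.547, 0.2402, 0.3049]
tool_rot: [-3.139, -0.004, 2.982]
force: [0.3, -0.0, 1.2]
grip_width: -0.0002
```

Run:
```python
from workcell import bot, imaging
import cv2,numpy as np
for k in range(1):
    s=bot.observe(); print(s["position"],s["tool_rot"],s["force"])
    a=imaging.grab_frame("wrist")["pixels"][...,::-1];b=imaging.grab_frame("scene")["pixels"][...,::-1]
    b=cv2.resize(b[60:220,230:430],None,fx=2,fy=2,interpolation=cv2.INTER_CUBIC)
    c=np.zeros((384,800,3),np.uint8); c[:,:400]=cv2.resize(a,(400,384)); c[:320,400:]=b; cv2.imwrite("pics/app.png",c)
```

```text
[0.54701296 0.24022956 0.30485801] [-3.13873487 -0.00419236  2.98173332] [ 0.30720766 -0.04983077  1.19103184]
```

View pics/app.png

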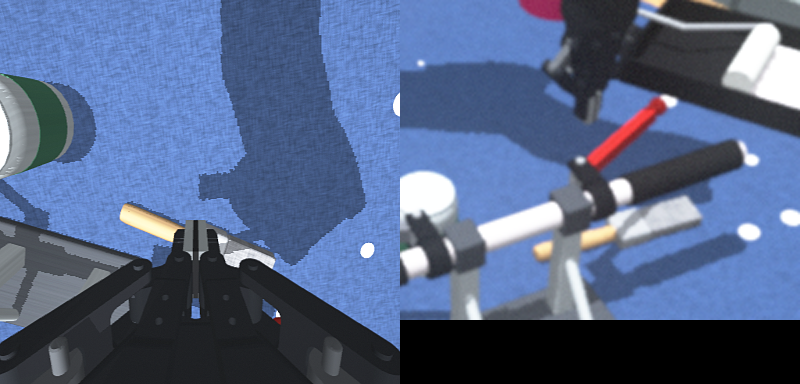

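The fingers are shut and level with the lever, on its outer side at about mid-length (right panel, (590,110), with the red lever from (590,165) to (658,103)). The brush and tin are clear.

Emit:
{"name": "carry_out", "arguments": {
  "targets": [
    [[-0.08, 0, 0], [0, 0, 0], 0],
    [[-0.06, 0, 0], [0, 0, 0], 0],
    [[-0.02, 0, 0], [0, 0, 0], 0],
    [[0, 0, 0], [0, 0, 0], 0]
  ]
}}

```text
clock: 3.08
position: [0.5874, 0.2335, 0.3075]
tool_rot: [3.141, -0.0, 2.981]
force: [0.1, -1.2, 0.2]
grip_width: -0.0002
```

Emit:
{"name": "carry_out", "arguments": {
  "targets": [
    [[-0.012, 0, 0], [0, 0, 0], 0],
    [[-0.012, 0, 0], [0, 0, 0], 0],
    [[0, 0, 0], [0, 0, 0], 0]
  ]
}}

```text
clock: 3.45
position: [0.5934, 0.2328, 0.3072]
tool_rot: [3.141, -0.0, 2.981]
force: [-2.8, 1.4, 1.1]
grip_width: -0.0002
```

Emit:
{"name": "carry_out", "arguments": {
  "targets": [
    [[-0.012, 0, 0], [0, 0, 0], 0],
    [[-0.012, 0, 0], [0, 0, 0], 0],
    [[0, 0, 0], [0, 0, 0], 0]
  ]
}}

```text
clock: 3.82
position: [0.5993, 0.2318, 0.3072]
tool_rot: [3.141, -0.0, 2.981]
force: [-3.2, 3.0, 1.6]
grip_width: 0.0
```

Contact came at x≈0.59, as predicted. The stop should be near x≈0.626.

Emit:
{"name": "carry_out", "arguments": {
  "targets": [
    [[-0.02, 0, 0], [0, 0, 0], 0],
    [[-0.02, 0, 0], [0, 0, 0], 0],
    [[-0.02, 0, 0], [0, 0, 0], 0],
    [[0, 0, 0], [0, 0, 0], 0]
  ]
}}

```text
clock: 4.32
position: [0.614, 0.2296, 0.3071]
tool_rot: [3.141, -0.001, 2.981]
force: [-5.0, 5.6, 2.5]
grip_width: 0.0002
```

Emit:
{"name": "carry_out", "arguments": {
  "targets": [
    [[-0.012, 0, 0], [0, 0, 0], 0],
    [[-0.008, 0, 0], [0, 0, 0], 0],
    [[0, 0, 0], [0, 0, 0], 0]
  ]
}}

```text
clock: 4.7
position: [0.6188, 0.2287, 0.3071]
tool_rot: [3.142, -0.001, 2.981]
force: [-6.2, 3.9, 1.7]
grip_width: 0.0002
```

Emit:
{"name": "carry_out", "arguments": {
  "targets": [
    [[-0.008, 0, 0], [0, 0, 0], 0],
    [[-0.004, 0, 0], [0, 0, 0], 0],
    [[0, 0, 0], [0, 0, 0], 0]
  ]
}}

```text
clock: 5.08
position: [0.6207, 0.2285, 0.3069]
tool_rot: [-3.141, -0.004, 2.982]
force: [-17.6, 3.5, 7.8]
grip_width: -0.0003
```

Emit:
{"name": "carry_out", "arguments": {
  "targets": [
    [[-0.004, 0, 0], [0, 0, 0], 0],
    [[0, 0, 0], [0, 0, 0], 0]
  ]
}}

```text
clock: 5.32
position: [0.6212, 0.2285, 0.3069]
tool_rot: [-3.14, -0.005, 2.982]
force: [-22.0, 3.3, 10.9]
grip_width: 0.0
```

Emit:
{"name": "carry_out", "arguments": {
  "targets": [
    [[-0.004, 0, 0], [0, 0, 0], 0],
    [[0, 0, 0], [0, 0, 0], 0]
  ]
}}

```text
clock: 5.58
position: [0.6217, 0.2284, 0.3068]
tool_rot: [-3.14, -0.007, 2.982]
force: [-28.0, 2.6, 14.9]
grip_width: -0.0001
```

The lever has stopped. I'll back off a little, then check its angle in the pictures.

Emit:
{"name": "carry_out", "arguments": {
  "targets": [
    [[0.006, 0, 0], [0, 0, 0], 0],
    [[0, 0, 0], [0, 0, 0], 0]
  ]
}}

```text
clock: 5.82
position: [0.6209, 0.2285, 0.3069]
tool_rot: [-3.141, -0.004, 2.982]
force: [-19.0, 3.5, 9.6]
grip_width: -0.0001
```

Run:
```python
from workcell import bot, imaging
from h import *
print(bot.observe()["force"])
f=imaging.grab_frame("scene"); l,s,c=red(f)
for i in range(1,len(s)):
    if s[i,4]>15:
        ys,xs=np.where(l==i); W=np.array([onz(f,q,.153) for q in np.c_[xs,ys]])[:,:2]
        m=W.mean(0); v=np.linalg.svd(W-m,full_matrices=False)[2][0]; v*=np.sign(v[1]); t=(W-m)@v
        tip=m+v*t.max(); w=tip-np.array([.6094,.1376])
        print(s[i],m,v,"ends",m+v*t.min(),tip,"angle from rest",np.arctan2(v[0],v[1])+.0194,np.arctan2(w[0],w[1])-np.arctan2(-.0054,.1565))
b=f["pixels"][...,::-1][60:220,230:430]; cv2.imwrite("pics/stop.png",cv2.resize(b,None,fx=3,fy=3,interpolation=cv2.INTER_CUBIC))
```

```text
[-19.04326281   3.46304857   9.64251617]
[327 122  55  25 345] [0.63523533 0.21979513] [0.35030146 0.93663701] ends [0.61365745 0.16210012] [0.65936195 0.28430496] angle from rest 0.3772929412244965 0.36273219243403165
```

View pics/stop.png

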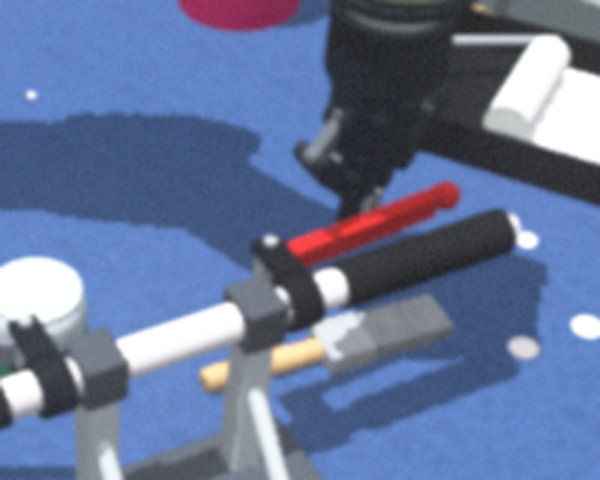

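The picture shows the lever at its stop, measured at 0.36–0.38 rad. The ball is at (447,193), clear of the grip, and only the fingers are touching, on the outer face. I'll hold it there, then ease it out.

Emit:
{"name": "carry_out", "arguments": {
  "targets": [
    [[0, 0, 0], [0, 0, 0], 0],
    [[0, 0, 0], [0, 0, 0], 0],
    [[0, 0, 0], [0, 0, 0], 0],
    [[0, 0, 0], [0, 0, 0], 0],
    [[0, 0, 0], [0, 0, 0], 0],
    [[0, 0, 0], [0, 0, 0], 0],
    [[0, 0, 0], [0, 0, 0], 0],
    [[0, 0, 0], [0, 0, 0], 0]
  ]
}}

```text
clock: 6.88
position: [0.6209, 0.2285, 0.3069]
tool_rot: [-3.141, -0.005, 2.982]
force: [-19.5, 2.7, 9.5]
grip_width: -0.0
```

Emit:
{"name": "carry_out", "arguments": {
  "targets": [
    [[0, 0, 0], [0, 0, 0], 0],
    [[0, 0, 0], [0, 0, 0], 0],
    [[0, 0, 0], [0, 0, 0], 0],
    [[0, 0, 0], [0, 0, 0], 0],
    [[0, 0, 0], [0, 0, 0], 0],
    [[0, 0, 0], [0, 0, 0], 0],
    [[0, 0, 0], [0, 0, 0], 0],
    [[0, 0, 0], [0, 0, 0], 0]
  ]
}}

```text
clock: 7.88
position: [0.6209, 0.2284, 0.3069]
tool_rot: [-3.141, -0.005, 2.982]
force: [-19.7, 4.1, 10.2]
grip_width: 0.0001
```

Emit:
{"name": "carry_out", "arguments": {
  "targets": [
    [[0.01, 0, 0], [0, 0, 0], 0],
    [[0.016, 0, 0], [0, 0, 0], 0],
    [[0.016, 0, 0], [0, 0, 0], 0],
    [[0.016, 0, 0], [0, 0, 0], 0],
    [[0.016, 0, 0], [0, 0, 0], 0],
    [[0.016, 0, 0], [0, 0, 0], 0],
    [[0.016, 0, 0], [0, 0, 0], 0],
    [[0.016, 0, 0], [0, 0, 0], 0]
  ]
}}

```text
clock: 8.88
position: [0.5923, 0.2321, 0.3071]
tool_rot: [-3.141, -0.0, 2.98]
force: [-3.2, -1.7, -0.3]
grip_width: 0.0001
```

Emit:
{"name": "carry_out", "arguments": {
  "targets": [
    [[0.016, 0, 0], [0, 0, 0], 0],
    [[0.012, 0, 0], [0, 0, 0], 0],
    [[0.012, 0, 0], [0, 0, 0], 0],
    [[0.012, 0, 0], [0, 0, 0], 0],
    [[0.012, 0, 0], [0, 0, 0], 0],
    [[0.016, 0, 0], [0, 0, 0], 0],
    [[0, 0, 0], [0, 0, 0], 0]
  ]
}}

```text
clock: 9.75
position: [0.5724, 0.236, 0.3072]
tool_rot: [-3.142, -0.0, 2.981]
force: [-0.5, 0.0, -1.0]
grip_width: 0.0001
```

Out under control. Now I'll move clear.

Emit:
{"name": "carry_out", "arguments": {
  "targets": [
    [[0.12, 0, 0], [0, 0, 0], 0],
    [[0.08, 0, 0], [0, 0, 0], 0],
    [[0, 0, -0.16], [0, 0, 0], 0],
    [[0, 0, -0.16], [0, 0, 0], 0],
    [[0, 0, -0.1], [0, 0, 0], 0],
    [[0, 0, 0], [0, 0, 0], 0],
    [[0, 0, 0], [0, 0, 0], 0]
  ]
}}

```text
clock: 10.62
position: [0.5232, 0.2438, 0.4116]
tool_rot: [-3.141, -0.001, 2.981]
force: [-0.1, 0.0, -0.3]
grip_width: -0.0002
```

Run:
```python
from workcell import bot, imaging
from h import *
import pickle
s=bot.observe(); print(s["position"],s["force"],np.abs(s["qd"]).max())
d=pickle.load(open("d.pkl","rb"));f=imaging.grab_frame("scene")
for g in(d["scene"],f):
    l,s,c=red(g)
    for i in range(1,len(s)):
        if s[i,4]>60: print(s[i],c[i])
cv2.imwrite("pics/end.png",f["pixels"][...,::-1])
e=(np.abs(f["pixels"].astype(int)-d["scene"]["pixels"]).max(2)>60).astype(np.uint8)
n,l,s,c=cv2.connectedComponentsWithStats(e); print([list(q) for q in s[1:] if q[4]>15])
```

```text
[0.52321221 0.24382243 0.41156514] [-0.05961939  0.02714372 -0.28092257] 0.012312927973864275
[325 110  37  33 237] [343.43037975 125.60337553]
[324 110  38  33 287] [342.8641115 126.1010453]
[[np.int32(3), np.int32(0), np.int32(41), np.int32(43), np.int32(365)], [np.int32(58), np.int32(0), np.int32(21), np.int32(41), np.int32(364)], [np.int32(101), np.int32(0), np.int32(10), np.int32(27), np.int32(158)], [np.int32(296), np.int32(0), np.int32(55), np.int32(74), np.int32(2230)], [np.int32(0), np.int32(6), np.int32(19), np.int32(43), np.int32(112)], [np.int32(83), np.int32(20), np.int32(11), np.int32(14), np.int32(100)], [np.int32(339), np.int32(43), np.int32(31), np.int32(19), np.int32(259)], [np.int32(159), np.int32(56), np.int32(155), np.int32(37), np.int32(2432)], [np.int32(158), np.int32(87), np.int32(189), np.int32(51), np.int32(3983)], [np.int32(332), np.int32(118), np.int32(56), np.int32(32), np.int32(808)], [np.int32(145), np.int32(123), np.int32(7), np.int32(5), np.int32(19)], [np.int32(122), np.int32(124), np.int32(19), np.int32(5), np.int32(47)]]
```

View pics/end.png

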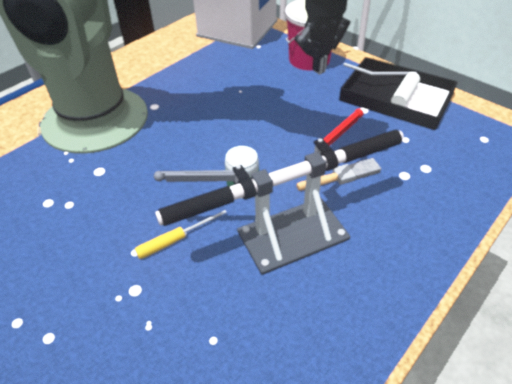

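The red lever is back where it started, with its mask box the same to within 1 px. The grey lever, tin (240,160), brush (340,175) and screwdriver (160,242) haven't moved, and the gripper is clear.

```bash
python3 -c "
from workcell import job; print(job.job_done())"
```

```text
the job is handed in; nothing more can be done
None
```

The red brake lever works: it goes in to its stop, stays clear of the grip, and came back out to rest under control. I've handed the job in at about 11 s on the robot's clock; no verdict was reported.

- **Press and hold:** I used the outside of the shut fingers on the lever's outer face. It was held at the stop for about 2.8 s. The picture put the lever at 0.36–0.38 rad by two estimates.
- **Force:** The largest reading at the stop was about 32 N (28 N along the push). I backed off to about 22 N (19–20 N along the push) for the hold.
- **Release:** I eased it out at about 30 mm/s, roughly 0.3 rad/s, then moved the gripper back and up.
- **Last checks:** The red lever's outline matches its starting one to within 1 px. The grey lever, tin, brush and screwdriver look unmoved in the final picture, though I did not measure their positions. The force reading is near zero.

Two things disagreed. The stop came about 4–5 mm earlier in finger position than I had predicted. My colour mask did not find the red lever in the top view, so its direction comes from the scene camera and the bar's ends, which agreed.

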